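# Fit the gas alarm's sensor cartridge and press its test button

## Robot

A 6-joint arm with a two-finger parallel gripper is mounted at the origin on the work surface. World frame = base frame: x ahead of the robot, y to its left, z up, the work surface at z = 0. Lengths are in m, angles in rad, forces in N, time in s.
With the tool pointing down it reaches from about 0.25 to 0.8 m from the base axis. Payload 3.9 kg.
Tool frame: the origin (TCP) lies at the very end of the fingers, on their centre line; the grasp point (between the pads) lies 19 mm behind it; z points along the fingers, y is the direction in which the jaws open and shut (so a half turn about z gives the same grasp; the last joint's range is limited). The gripper opens to 85 mm and grips with 20 to 120 N. Pads are 22 mm wide; open, the fingers measure 114 mm over their backs; the gripper's body (76 mm by 85 mm) begins 54 mm behind the grasp point. The pads swing forward as they close: fully open they stand 13 mm farther back than shut.
Start: joints at [-1.113, 0.26, -0.138, 1.173, 0, 1.571], TCP at [0.232, -0.471, 0.231] pointing down, gripper open.
Joint ranges: [-2.78, 2.78], [-0.83, 1.72], [-1.28, 1.37], [-1.9, 2.12], [-1.57, 1.48], [-3.14, 3.14]. Speed limits (rad/s): [2.57, 2.57, 3.14, 3.14, 3.14, 3.14].

## Interface

Orientations are given as a unit quaternion [w, x, y, z].
In Python, from workcell import status, viewer, ticket gives the robot as it stands. The module is installed in compiled form; this text tells all that it offers.
- The arm moves only by the tool play_rows, never from a script. Its argument "deltas" is a list of rows, each a list of 7 numbers: the finger opening in m, from 0 to 0.0854, then the shift along the tool's x, y, z in m, then the turn, a rotation vector about the tool's x, y, z in degrees. A call has 1 to 10 rows; each row shifts and turns the commanded pose from where the row before left it, along the tool's axes as they then stand; what a row does not reach is not made up. A row lasts 1/12 s, in which the tool goes at most 41.7 mm and 7.16 degrees, less where a joint would pass 70% of its speed; a pose out of reach is approached as far as the arm can. A call with a gripper value outside its range is refused whole. The fingers move at their own pace and stop on an object; "force" is the grip in N (left out, the last holds). Time passes only in rows, so rows that do not move let the fingers close. It gives the time, the measured TCP pose, the force and the opening at its end, in the units of the state.
- status.read_state(): the state, without advancing time (a new reading comes with each control period).
- viewer.grab_frame(name): name is "side" or "top" or "wrist"; returns the picture (400x640x3 uint8, red, green, blue); there is no depth.
- viewer.camera_params(name): a dict with "K" (3x3 intrinsics, pixels), "extrinsics" (4x4, takes a point from world to camera coordinates); the wrist camera has in their place "hand_eye" (4x4, takes a point from camera to tool coordinates, whose origin is the TCP and whose axes are the flange's). Camera axes: x right, y down, z forward; pixel columns grow to the right and rows downward; lengths in m; the calibration is good to about 2 mm. A picture is of the moment at which its call begins: read the wrist's pose just before it. camera_params takes no time and is no camera call.
- ticket.hand_in(): hands the job in, once; it reports no verdict.
The state is a dict: "clock": time; "joint_positions": joint angles; "joint_vel": joint speeds; "joint_efforts": joint torques, N m; "eef_pos": TCP position; "orientation": TCP orientation; "ft_force": force on the tool from outside, world axes, zero at the start; "moment": the same for the moment, N m; "finger_gap": opening from 0.0 (shut) to 1.0 (fully open).
Only numpy, scipy, OpenCV 4.12 (cv2) and the standard library are available. Lean on these libraries where they do the work, as an engineer would, in place of code of your own. Each camera call takes 0.05 s, during which the arm holds its last target.

## Task

Put the loose sensor cartridge back into the sloping pocket of the gas-leak alarm stand, lowering it in (not dropping it) until it lies flat and fully home, with its raised ridge at the upper end, and let go of it. Then test the alarm: press the round button above the pocket straight in, all the way down to its stop but without ramming it, hold it there for a moment and let it spring back up. Leave the other kitchen things where they stand.

Things in the scene. Friction and masses are not known exactly. Their poses are not given: they have to be found in the camera images.
- cartridge: Sensor cartridge, grey plastic block, loose, 0.10 to 0.21 kg, lying flat on the shelf: 70 (x) x 50 (y) x 32 (z) mm. Origin: centre of its underside. z up out of its top, x along its length. A ridge 8 x 36 mm stands 4.5 mm up on its top near the +x end; thin dark slots lie over the rest of the top. Grip it across its 50 mm width.
- ridge (a point): Top of the cartridge's ridge: 26 mm from the cartridge's centre towards its +x end, 36.5 mm above the underside.
- dock: Gas-leak alarm stand, grey plastic, fixed: 130 (x) x 84 (y) mm foot, about 100 mm high at its far edge. Origin: centre of the foot on the shelf; z up. Its face slopes 30 degrees, facing its own -x (roughly towards the robot). It holds the pocket (lower on the slope) and the button (upper end).
- pocket: Pocket sunk in the stand's sloping face: 73 (x) x 53 (y) mm, 10 deep, 2 mm chamfers; the cartridge has 1.5 mm to spare each side and stands 22 mm out when home, underside on the floor, its +x (ridge) end up the slope. Origin: centre of the pocket floor. z: straight out of the slope, 30 degrees from vertical; x: up the slope; y: level. Rim 10 mm wide at the lower end, 15.5 at the sides.
- button_guide (a point): Point on the sloping face, 64.5 mm up the slope from the pocket's centre, 10 mm above floor level; axes as the pocket's. The button comes out here along z, its axis within 2.5 mm of this point. How far it stands out differs every time and is NOT reported: the raised cap's top is anywhere from 13.5 to 21.5 mm above the face, so feel for it.
- test_button (a joint): Test button: round flat black cap 28 mm across in a round housing 44 mm across; moves along the pocket's -z. 0 = up, 0.006 = fully down on its stop (m). The spring takes about 2 N to start and 7 N to be fully down, and brings it back up. When down, the cap still stands 4 mm out of its housing. More than 30 N on the cap damages the switch.
- katori: Bystander, leave alone: open steel bowl (katori), 84 mm across, 38 high. Origin: centre of its underside, at rest on the shelf.
- spoon_rest: Bystander, leave alone: small wooden spoon rest, 100 x 70 x 16 mm. Origin: centre of its underside, at rest on the shelf.
- tumbler: Bystander, leave alone: steel tumbler, 68 mm across, 85 high. Origin: centre of its underside, at rest on the shelf.
- masala_dabba: Bystander, leave alone: round stainless masala dabba with a lid knob, 182 mm across, 93 high. Origin: centre of its underside, at rest on the shelf.
- bottle: Bystander, leave alone: ribbed glass bottle with rubber-like stopper, 72 mm across, 198 high. Origin: centre of its underside, at rest on the shelf.
- jar: Bystander, leave alone: glass jar with steel lid, 76 mm across, 110 high. Origin: centre of its underside, at rest on the shelf.
- hob_lighter: Bystander, leave alone: hob lighter lying down: 24 mm wide black handle, 22 high, thin steel tube, about 230 long. Origin: centre of its underside, at rest on the shelf.
- mortar: Bystander, leave alone: small stone mortar, 96 mm across, 65 high. Origin: centre of its underside, at rest on the shelf.
Things that resemble listed ones, but are neither listed nor needed, are in the scene too. Leave any red look-alike of the cartridge alone.

How it is judged:
By the outcome, as a careful person would: the job done as asked, in the order asked, and still so for the second after the job is handed in, with the robot touching nothing.
It also fails if it takes over 64 s, if anything falls off the work surface, if the arm or the gripper's body presses on something with over 40 N, if the wrist force passes 120 N, or if a joint passes its speed limit or range.

## Working session

There is one attempt and no reset: what is moved stays moved. The work goes in short steps, Python scripts to look and compute and a tool call to move; the robot and the scene stay as the last step left them, time stands still between calls to the robot, and variables do not carry over. Pictures are saved under pics/ and viewed, and the job is handed in when it is done.

Besides the shell and the picture viewer there is one more tool, called after "Emit:" as name([rows], argument=value, ...), one row to a line, values as JSON. play_rows: Moves the arm, as the interface text tells. Its arguments: {"type":"object","properties":{"deltas":{"type":"array"},"force":{"type":"number"}},"required":["deltas"]}

```bash
mkdir -p pics
python3 - <<'E'
from workcell import status, viewer
import cv2
s=status.read_state(); print(s)
for n in ("side","top","wrist"):
    im=viewer.grab_frame(n); cv2.imwrite(f"pics/{n}0.png",im[:,:,::-1]); p=viewer.camera_params(n); print(n,p)
E
```

```text
{'clock': 0.0, 'joint_positions': array([-1.11299918e+00,  2.60677210e-01, -1.39417682e-01,  1.17269811e+00,
        2.20780369e-05,  1.57080379e+00]), 'joint_vel': array([-0.00043708, -0.00078739,  0.00022531,  0.00260213, -0.00038461,
       -0.00040369]), 'joint_efforts': array([ 7.48051298e-04, -4.05675745e+01,  2.53923333e+01,  1.88169099e-02,
        2.83148711e-04,  4.10921132e-06]), 'eef_pos': array([ 0.2317304 , -0.47030377,  0.23045009]), 'orientation': array([-9.74803346e-04,  9.73917269e-01,  2.26901206e-01, -2.15780659e-04]), 'ft_force': array([-0.2285451 , -0.68795784, -0.27741255]), 'moment': array([ 0.0536732 , -0.06020801,  0.03416175]), 'finger_gap': 1.000930058376217}
side {'K': array([[394.4089482 ,   0.        , 317.56552871],
       [  0.        , 394.4089482 , 196.59187048],
       [  0.        ,   0.        ,   1.        ]]), 'extrinsics': array([[-0.78732843, -0.6164337 ,  0.01111025,  0.47788992],
       [-0.47993889,  0.60148226, -0.63865308,  0.34076263],
       [ 0.38700466, -0.50816197, -0.76941458,  0.93653392],
       [ 0.        ,  0.        ,  0.    
[... 267 characters left out ...]
  [-0.98582791, -0.010672  , -0.16741998,  0.60694492],
       [ 0.16752845, -0.010237  , -0.98581409,  1.04474182],
       [ 0.        ,  0.        ,  0.        ,  1.        ]])}
wrist {'K': array([[322.04771107,   0.        , 316.99393938],
       [  0.        , 322.04771107, 198.62454412],
       [  0.        ,   0.        ,   1.        ]]), 'hand_eye': array([[-4.05422150e-04, -9.53823576e-01, -3.00367143e-01,
         7.68926126e-02],
       [ 9.99999205e-01, -7.45314752e-04,  1.01701189e-03,
         2.81663483e-04],
       [-1.19391798e-03, -3.00366492e-01,  9.53823120e-01,
        -1.43281037e-01],
       [ 0.00000000e+00,  0.00000000e+00,  0.00000000e+00,
         1.00000000e+00]])}
```

View pics/side0.png

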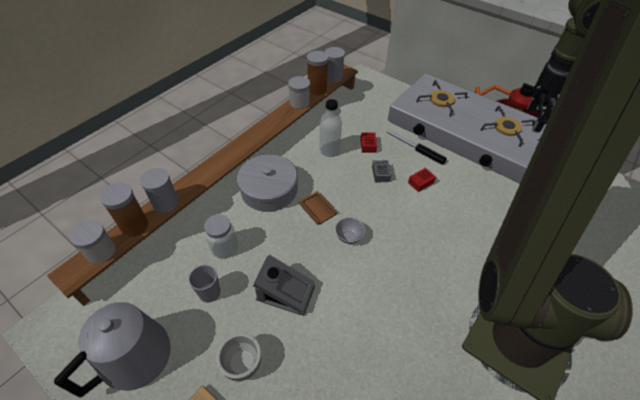

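View pics/top0.png

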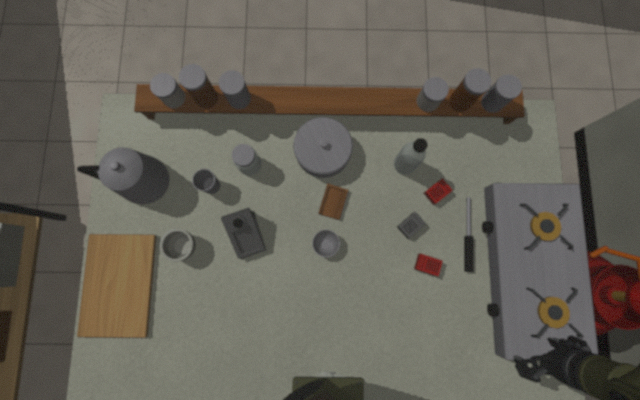

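View pics/wrist0.png

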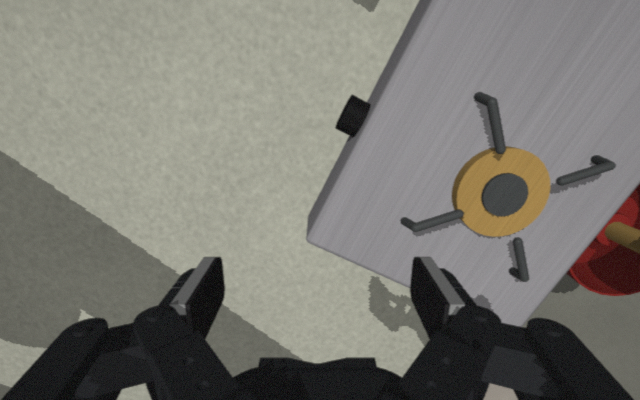

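The grey cartridge shows at top (413,226), with red look-alikes at (438,191) and (429,265). The stand is at top (243,232), with its button at its far end.

```bash
cat > h.py <<'E'
import numpy as np, cv2
from workcell import status, viewer
from scipy.spatial.transform import Rotation as R
def q2R(q): return R.from_quat([q[1],q[2],q[3],q[0]]).as_matrix()
def cam(n,s=None):
    p=viewer.camera_params(n); K=p["K"]
    if n!="wrist": return K,p["extrinsics"]
    s=s or status.read_state()
    T=np.eye(4);T[:3,:3]=q2R(s["orientation"]);T[:3,3]=s["eef_pos"]
    return K,np.linalg.inv(T@p["hand_eye"])
def ray(c,uv):
    K,E=c; d=np.linalg.solve(K,[uv[0],uv[1],1.]); Rm=E[:3,:3]; o=-Rm.T@E[:3,3]; return o,Rm.T@d
def onz(c,uv,z):
    o,d=ray(c,uv); return o+d*(z-o[2])/d[2]
def proj(c,X):
    K,E=c; X=np.atleast_2d(X); P=X@E[:3,:3].T+E[:3,3]; p=P@K.T; return p[:,:2]/p[:,2:]
E
python3 - <<'E'
from h import *
c=cam("top");print(onz(c,(413,226),.032),onz(c,(245,234),.05),onz(c,(238,223),.1))
im=cv2.imread("pics/top0.png");
a=cv2.resize(im[200:270,200:300],None,fx=5,fy=5,interpolation=3);b=cv2.resize(im[200:250,385:445],None,fx=5,fy=5,interpolation=3)
o=np.zeros((600,800,3),np.uint8);o[:350,:500]=a;o[350:600,:300]=b
side=cv2.imread("pics/side0.png");o[350:600,300:800]=cv2.resize(side[250:325,235:335],(500,250))[:, :500]
o[:200,500:800]=cv2.resize(side[145:195,350:425],(300,200))
cv2.imwrite("pics/crop.png",o)
E
```

```text
[ 0.54115397 -0.25736951  0.032     ] [0.51049053 0.24593588 0.05      ] [0.53739268 0.25695277 0.1       ]
```

View pics/crop.png

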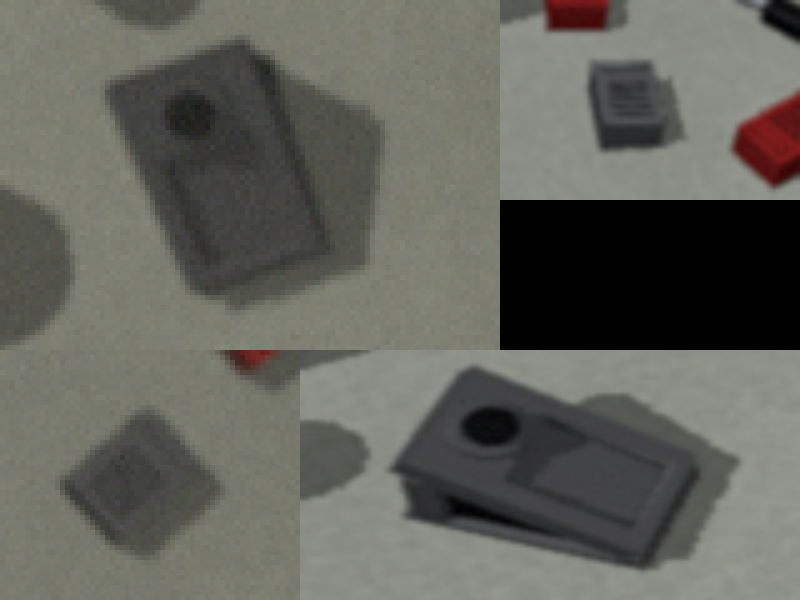

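Emit:
play_rows([
  [0.085,0.037,-0.0055,0.002,0,0,0],
  [0.085,0.037,-0.0055,0.002,0,0,0],
  [0.085,0.037,-0.0055,0.002,0,0,0],
  [0.085,0.037,-0.0055,0.002,0,0,0],
  [0.085,0.037,-0.0055,0.002,0,0,0],
  [0.085,0.037,-0.0055,0.002,0,0,0],
  [0.085,0.037,-0.0055,0.002,0,0,0],
  [0.085,0.037,-0.0055,0.002,0,0,0],
  [0.085,0.037,-0.0055,0.002,0,0,0],
  [0.085,0.037,-0.0055,0.002,0,0,0],
])

```text
clock: 0.98
eef_pos: [0.5408, -0.2566, 0.2109]
orientation: [-0.0, 0.974, 0.227, -0.0]
ft_force: [0.4, -1.4, 0.2]
finger_gap: 0.995
```

Emit:
play_rows([
  [0.085,0,0,0,0,0,0],
  [0.085,0,0,0,0,0,0],
  [0.085,0,0,0,0,0,0],
])

```text
clock: 1.23
eef_pos: [0.539, -0.2579, 0.2107]
orientation: [-0.0, 0.974, 0.227, -0.001]
ft_force: [0.2, -0.1, 0.5]
finger_gap: 0.998
```

```bash
cat > w.py <<'E'
import sys
from h import *
s=status.read_state(); im=viewer.grab_frame("wrist"); n=sys.argv[1]
cv2.imwrite(f"pics/{n}.png",im[:,:,::-1]); np.savez(f"pics/{n}.npz",E=cam("wrist",s)[1],p=s["eef_pos"],q=s["orientation"])
print(s["clock"],s["eef_pos"],s["orientation"],s["ft_force"],s["moment"],s["finger_gap"],s["joint_positions"])
E
python3 w.py w1
```

```text
1.2333 [ 0.5390284  -0.25787871  0.21074825] [-2.88557225e-04  9.73849534e-01  2.27192279e-01 -8.18979300e-04] [ 0.2427312  -0.12309116  0.45902364] [-0.042774   -0.0012222  -0.01081937] 0.998229834408666 [-4.45922786e-01  3.94725957e-01  7.15170805e-03  1.18486141e+00
 -5.73189421e-04  2.23728297e+00]
```

View pics/w1.png

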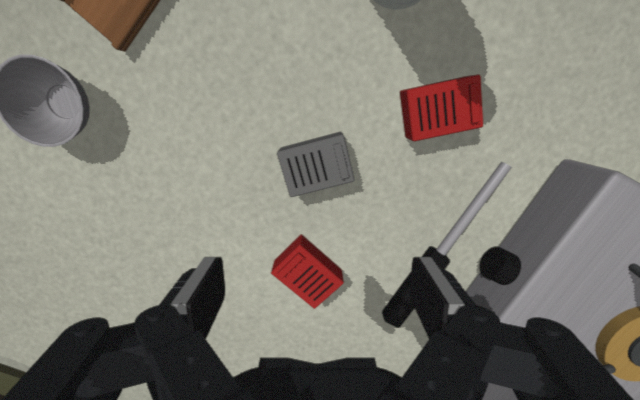

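The grey cartridge is at wrist (316,164) with its ridge at the right end (343,162). I'll zoom in for its corners.

Run:
```python
import cv2
im=cv2.imread("pics/w1.png")[120:215,260:370]
cv2.imwrite("pics/w1z.png",cv2.resize(im,None,fx=6,fy=6,interpolation=cv2.INTER_CUBIC))
```

```text
(no output)
```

View pics/w1z.png

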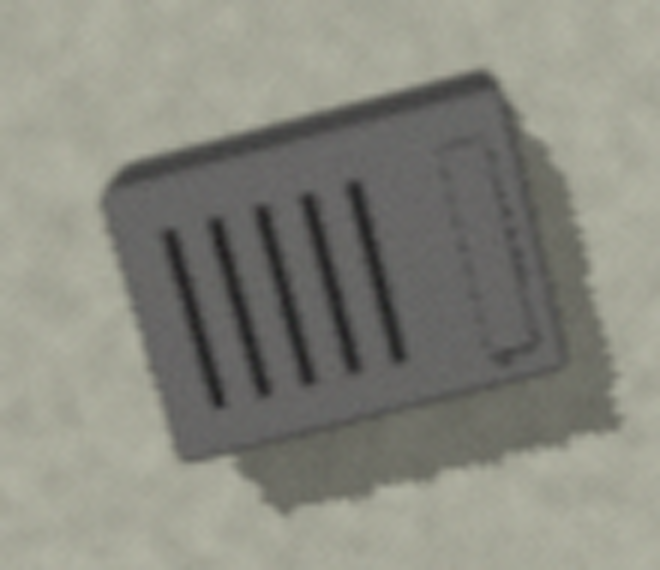

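Run:
```python
from h import *
d=np.load("pics/w1.npz"); c=(viewer.camera_params("wrist")["K"],d["E"])
P=np.array([onz(c,((u-2.5)/6+260,(v-2.5)/6+120),.032) for u,v in [(105,200),(497,92),(567,365),(187,462)]])
print(P,np.linalg.norm(np.roll(P,-1,0)-P,axis=1)); ctr=P.mean(0)
x=P[1]+P[2]-P[0]-P[3]; yaw=np.arctan2(x[1],x[0]); print(ctr,np.degrees(yaw))
Rm=q2R(d["q"]); print("tool x,y",Rm[:,0],Rm[:,1]); print("delta tool",Rm.T@(ctr-d["p"]))
xt=Rm.T@x;print("cart x angle in tool (deg)",np.degrees(np.arctan2(xt[1],xt[0])))
```

```text
[[ 0.54244417 -0.21207151  0.032     ]
 [ 0.58722887 -0.26260787  0.032     ]
 [ 0.55153383 -0.29483041  0.032     ]
 [ 0.50687006 -0.24363764  0.032     ]] [0.06752476 0.0480877  0.06793785 0.04755983]
[ 0.54701923 -0.25328686  0.032     ] -48.67545205675055
tool x,y [ 0.896766    0.44250266 -0.00146401] [ 0.44250172 -0.89676717 -0.00093415]
delta tool [ 0.0094595  -0.00041489  0.17873505]
cart x angle in tool (deg) 74.93915638628802
```

Emit:
play_rows([
  [0.085,0.0095,-0.0004,0,0,0,-7],
  [0.085,0,0,0,0,0,-7],
  [0.085,0,0,0,0,0,-7],
  [0.085,0,0,0,0,0,-7],
  [0.085,0,0,0,0,0,-7],
  [0.085,0,0,0,0,0,-7],
  [0.085,0,0,0,0,0,-7],
  [0.085,0,0,0,0,0,-7],
  [0.085,0,0,0,0,0,-7],
  [0.085,0,0,0,0,0,-7],
])

```text
clock: 2.12
eef_pos: [0.5464, -0.2549, 0.2116]
orientation: [-0.0, 0.666, 0.746, -0.0]
ft_force: [0.3, 0.1, -0.5]
finger_gap: 0.992
```

Emit:
play_rows([
  [0.085,0,0,0.02,0,0,-7],
  [0.085,0,0,0.02,0,0,-7],
  [0.085,0,0,0.02,0,0,-7],
  [0.085,0,0,0.02,0,0,-7],
  [0.085,0,0,0.01,0,0,-7],
  [0.085,0,0,0,0,0,0],
  [0.085,0,0,0,0,0,0],
  [0.085,0,0,0,0,0,0],
])

```text
clock: 2.78
eef_pos: [0.5479, -0.2545, 0.1224]
orientation: [0.001, 0.415, 0.91, -0.0]
ft_force: [0.4, -0.5, -1.0]
finger_gap: 0.994
```

```bash
python3 w.py w2
python3 - <<'E'
import cv2
im=cv2.imread("pics/w2.png")
cv2.imwrite("pics/w2z.png",cv2.resize(im[150:400,160:480],None,fx=2.4,fy=2.4,interpolation=cv2.INTER_CUBIC))
E
```

```text
2.7833 [ 0.54789437 -0.25453656  0.1224443 ] [ 7.41311483e-04  4.14706760e-01  9.09954808e-01 -3.87912739e-05] [ 0.36231028 -0.53473411 -0.9983225 ] [-0.02370796 -0.0385843  -0.01989073] 0.9944794289423137 [-4.34870525e-01  4.54553215e-01 -1.34694341e-01  9.80065625e-01
 -6.68317495e-05  4.20370720e-01]
```

View pics/w2z.png

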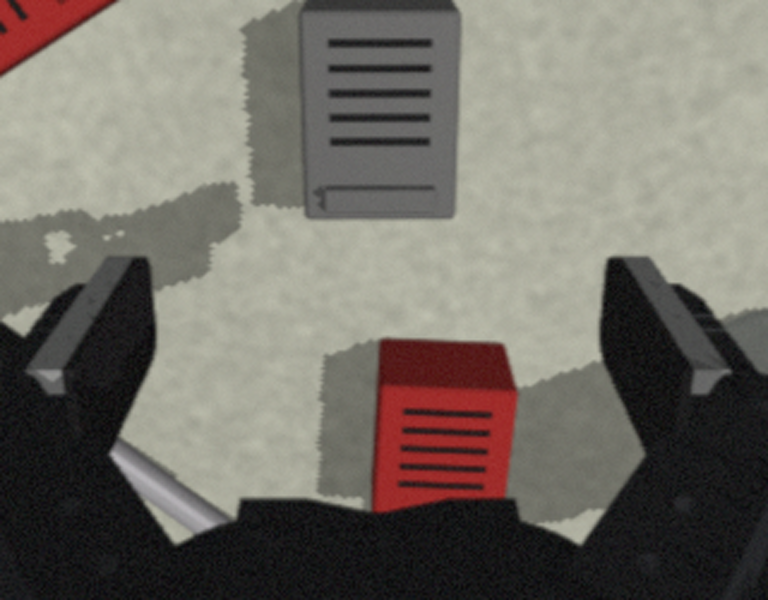

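```bash
cat > cart.py <<'E'
import sys
from h import *
def run(n,pts,z,sc,ox,oy):
    d=np.load(f"pics/{n}.npz"); c=(viewer.camera_params("wrist")["K"],d["E"])
    P=np.array([onz(c,((u+.5)/sc-.5+ox,(v+.5)/sc-.5+oy),z) for u,v in pts])
    print(np.linalg.norm(np.roll(P,-1,0)-P,axis=1)); ctr=P.mean(0)
    x=P[2]+P[3]-P[0]-P[1]; Rm=q2R(d["q"]); xt=Rm.T@x
    print(ctr,np.degrees(np.arctan2(x[1],x[0])),"delta tool",Rm.T@(ctr-d["p"]),"ang",np.degrees(np.arctan2(xt[1],xt[0])))
E
python3 - <<'E'
from cart import *
run("w2",[(299,10),(462,10),(455,218),(304,218)],.032,2.4,160,150)
E
```

```text
[0.04951345 0.06917547 0.04996655 0.06916765]
[ 0.54704588 -0.25243465  0.032     ] -49.231179943491085 delta tool [0.00226794 0.00068933 0.09044164] ang -179.7705149908947
```

Emit:
play_rows([
  [0.085,0.002,0.0007,0.02,0,0,0],
  [0.085,0,0,0.025,0,0,0],
  [0.085,0,0,0.025,0,0,0],
  [0.085,0,0,0.02,0,0,0],
  [0.085,0,0,0.01,0,0,0],
  [0.085,0,0,0.01,0,0,0],
  [0.085,0,0,0,0,0,0],
  [0.085,0,0,0,0,0,0],
], force=40)

```text
clock: 3.5
eef_pos: [0.5477, -0.2518, 0.0119]
orientation: [0.0, 0.413, 0.911, 0.0]
ft_force: [0.2, 0.4, 0.6]
finger_gap: 0.994
```

Emit:
play_rows([
  [0.06,0,0,0,0,0,0],
  [0.06,0,0,0,0,0,0],
  [0.055,0,0,0,0,0,0],
  [0.05,0,0,0,0,0,0],
  [0.045,0,0,0,0,0,0],
  [0.04,0,0,0,0,0,0],
  [0.04,0,0,0,0,0,0],
  [0.04,0,0,0,0,0,0],
], force=40)

```text
clock: 4.17
eef_pos: [0.5478, -0.252, 0.0124]
orientation: [0.001, 0.413, 0.911, -0.0]
ft_force: [-1.2, -0.0, 5.5]
finger_gap: 0.578
```

```bash
python3 w.py w3
```

```text
4.1667 [ 0.54778042 -0.25197388  0.012368  ] [ 8.59641416e-04  4.12899677e-01  9.10776090e-01 -1.77598792e-04] [-1.22289023 -0.03509393  5.5112602 ] [-0.01724556  0.22870207  0.03212403] 0.5781627769325719 [-4.30947144e-01  5.55633597e-01 -2.82815802e-01  7.30625782e-01
 -3.46060596e-04  4.20323936e-01]
```

View pics/w3.png

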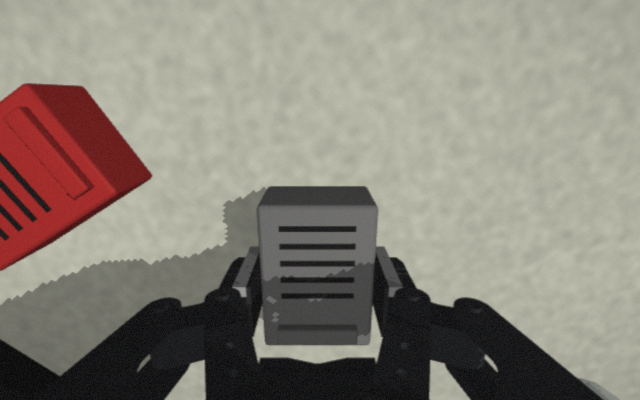

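Emit:
play_rows([
  [0.04,0,0,-0.01,0,0,0],
  [0.04,0,0,-0.02,0,0,0],
  [0.04,0,0,-0.035,0,0,0],
  [0.04,0,0,-0.035,0,0,0],
  [0.04,0,0,-0.035,0,0,0],
  [0.04,0,0,-0.035,0,0,0],
  [0.04,0,0,-0.035,0,0,0],
  [0.04,0,0,-0.035,0,0,0],
  [0.04,0.0145,0.0125,0,0,0,0],
])

```text
clock: 4.97
eef_pos: [0.5505, -0.2361, 0.2596]
orientation: [0.007, 0.414, 0.91, -0.001]
ft_force: [2.0, -0.1, -0.5]
finger_gap: 0.573
```

Emit:
play_rows([
  [0.04,0.03,0.026,0,0,0,0],
  [0.04,0.03,0.026,0,0,0,0],
  [0.04,0.03,0.026,0,0,0,0],
  [0.04,0.03,0.026,0,0,0,0],
  [0.04,0.03,0.026,0,0,0,0],
  [0.04,0.03,0.026,0,0,0,0],
  [0.04,0.03,0.026,0,0,0,0],
  [0.04,0.03,0.026,0,0,0,0],
  [0.04,0.03,0.026,0,0,0,0],
  [0.04,0.03,0.026,0,0,0,0],
])

```text
clock: 5.8
eef_pos: [0.544, 0.1665, 0.2516]
orientation: [-0.0, 0.413, 0.911, -0.0]
ft_force: [0.2, -0.0, -1.3]
finger_gap: 0.575
```

Emit:
play_rows([
  [0.04,0,0,0,0,0,0],
  [0.04,0,0,0,0,0,0],
  [0.04,0,0,0,0,0,0],
  [0.04,0,0,0,0,0,0],
])

```text
clock: 6.13
eef_pos: [0.5446, 0.1635, 0.2513]
orientation: [-0.0, 0.413, 0.911, -0.0]
ft_force: [-0.5, -0.1, -1.8]
finger_gap: 0.577
```

```bash
python3 w.py w4
```

```text
6.1333 [0.54457527 0.16353028 0.25133782] [-1.37705707e-04  4.13397511e-01  9.10550580e-01 -3.45618952e-04] [-0.5206766  -0.07426846 -1.75491136] [-0.04067039 -0.05683126  0.00551716] 0.5767939941330872 [ 2.91913661e-01  3.29069945e-01  1.30502367e-02  1.25543882e+00
 -3.39336063e-04  1.14427821e+00]
```

View pics/w4.png

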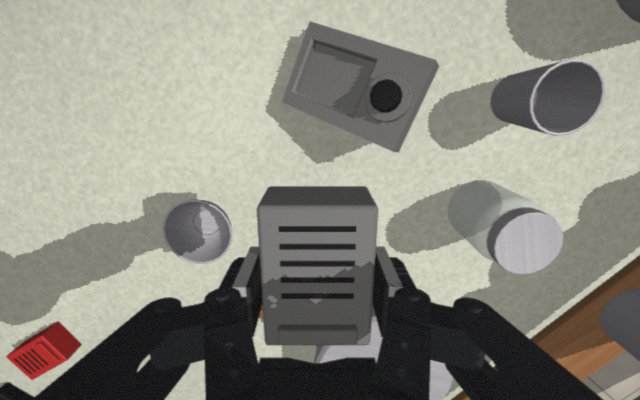

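The cartridge is held exactly as it was gripped, and the stand is at (360,85). I'll zoom in to fit its pose.

Run:
```python
import cv2
im=cv2.imread("pics/w4.png")
cv2.imwrite("pics/w4z.png",cv2.resize(im[10:160,270:450],None,fx=4,fy=4,interpolation=cv2.INTER_CUBIC))
```

```text
(no output)
```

View pics/w4z.png

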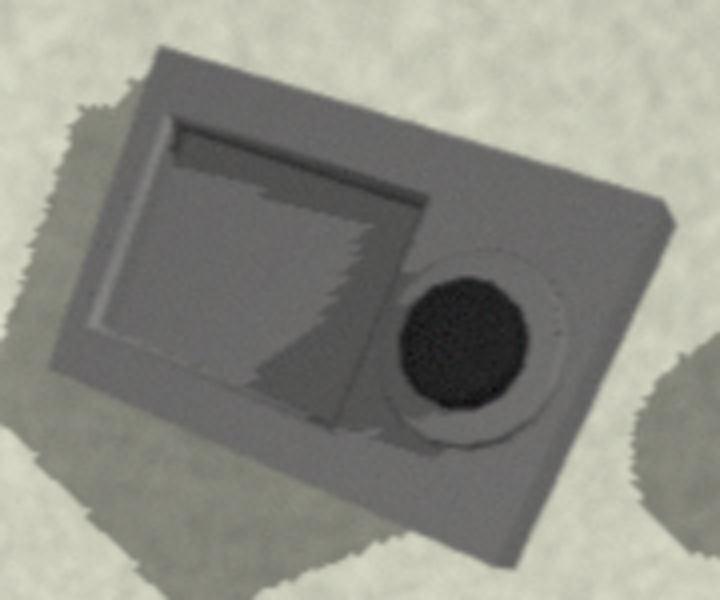

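```bash
cat > dock.py <<'E'
from h import *
from scipy.optimize import least_squares
def frame(p):
    a,x,y,z=p[:4]; cx=np.array([np.cos(a),np.sin(a),0]); s=np.radians(30)
    X=cx*np.cos(s)+np.array([0,0,np.sin(s)]); Z=-cx*np.sin(s)+np.array([0,0,np.cos(s)])
    return np.c_[X,np.cross(Z,X),Z],np.array([x,y,z])
def model(p,names):
    L=p[4]; pts=dict(LP=(-46.5e-3,.042,.01),LM=(-46.5e-3,-.042,.01),UP=(L,.042,.01),UM=(L,-.042,.01),
      a=(-.0385,.0285,.01),b=(.0385,.0285,.01),c=(-.0385,-.0285,.01),d=(.0385,-.0285,.01))
    Rm,t=frame(p); return np.array([Rm@np.array(pts[n])+t for n in names])
def fit(views,p0=(.4,.47,.23,.04,.103),prior=0):
    def res(p):
        r=[(proj(c,model(p,list(o)))-np.array(list(o.values()))).ravel()*w for c,o,w in views]
        return np.concatenate(r+[[(p[4]-.1035)*prior]])
    f=least_squares(res,p0,loss='soft_l1'); return f
W4={k:((u+.5)/4-.5+270,(v+.5)/4-.5+10) for k,(u,v) in dict(LP=(160,46),LM=(52,369),UP=(662,198),UM=(500,567),a=(168,116),b=(430,196),c=(90,328),d=(333,432)).items()}
def wc(n): return (viewer.camera_params("wrist")["K"],np.load(f"pics/{n}.npz")["E"])
E
python3 - <<'E'
from dock import *
f=fit([(wc("w4"),W4,1)]); p=f.x; print(p,np.degrees(p[0])); print(f.fun[:-1].reshape(-1,2).round(2))
Rm,t=frame(p); print("low edge z",(Rm@[-.0465,0,.01]+t)[2],"hi",(Rm@[p[4],0,.01]+t)[2])
for n in("side","top"):
    im=cv2.imread(f"pics/{n}0.png"); ks=["LP","LM","UM","UP","a","b","d","c"]; q=proj(cam(n),model(p,ks))
    x0,y0=(235,250) if n=="side" else (200,190); im=cv2.resize(im[y0:y0+75,x0:x0+100],None,fx=6,fy=6,interpolation=2)
    qq=((q-[x0,y0]+.5)*6-.5).astype(np.int32)
    cv2.polylines(im,[qq[:4],qq[4:]],True,(0,255,0),1); cv2.imwrite(f"pics/ov_{n}.png",im)
E
```

```text
[0.34912341 0.49723074 0.2469403  0.04104687 0.08946436] 20.003297873594047
[[-0.07  0.72]
 [-0.23  0.04]
 [ 0.7   0.46]
 [-0.61 -0.83]
 [-0.5  -1.15]
 [ 0.11  0.09]
 [ 0.13  0.53]
 [ 0.38 -0.2 ]]
low edge z 0.02645712129552381 hi 0.09443930359058096
```

View pics/ov_side.png

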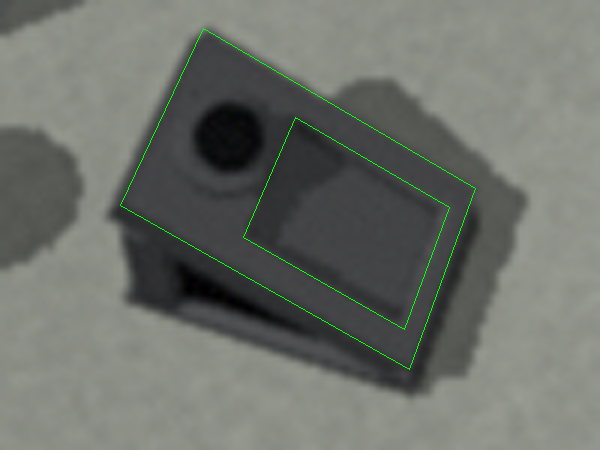

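View pics/ov_top.png

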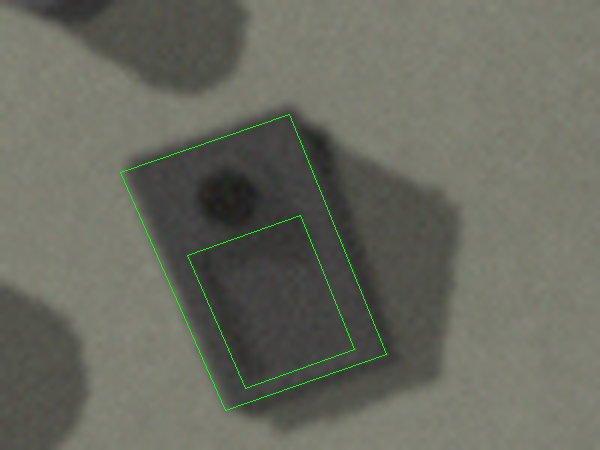

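Run:
```python
from cart import *
run("w3",[(258,206),(377,206),(371.5,345.5),(264.5,345.5)],.032,1,0,0)
run("w4",[(258,206),(377,206),(371.5,345.5),(264.5,345.5)],.2513+.032-.0124,1,0,0)
from dock import *
s=cam("side");t=cam("top")
So={k:((u+.5)/6-.5+235,(v+.5)/6-.5+250) for k,(u,v) in dict(LP=(412,378),LM=(480,200),UP=(113,214),UM=(203,30)).items()}
To={k:((u+.5)/6-.5+200,(v+.5)/6-.5+190) for k,(u,v) in dict(LM=(388,358),UP=(124,163),UM=(292,108)).items()}
for v in ([(wc("w4"),W4,1),(s,So,1)],[(wc("w4"),W4,1),(s,So,1),(t,To,1)],[(s,So,1),(t,To,1)]):
    f=fit(v); print(f.x.round(4),np.degrees(f.x[0])); print(f.fun[:-1].reshape(-1,2).round(1).tolist())
```

```text
[0.04825375 0.06948233 0.05039447 0.06946028]
[ 0.54816401 -0.25208069  0.032     ] -48.575715834061604 delta tool [-0.00036675  0.0002257  -0.01963131] ang 179.8014773460739
[0.04830353 0.06943156 0.0503987  0.06944243]
[0.54500999 0.16338996 0.2709    ] -48.63885416354544 delta tool [-0.00039246  0.00022038 -0.01956233] ang 179.80196866856198
[0.3493 0.497  0.2472 0.0377 0.0906] 20.012029037071972
[[0.0, 1.1], [0.1, -0.3], [0.6, 0.8], [-0.3, -1.3], [-0.4, -1.0], [-0.5, 0.1], [0.4, 0.2], [0.0, -0.8], [-0.4, -0.8], [-0.8, -1.1], [0.9, -0.9], [-0.2, 0.3]]
[0.3473 0.497  0.2471 0.0371 0.091 ] 19.89936603294633
[[0.1, 1.2], [0.1, -0.4], [0.8, 1.3], [-0.2, -1.1], [-0.4, -0.9], [-0.6, 0.3], [0.3, 0.2], [-0.1, -0.7], [-0.4, -0.7], [-0.7, -1.0], [0.8, -0.9], [-0.2, 0.3], [-0.2, -0.5], [-0.5, 1.3], [-0.4, 0.9]]
[0.3378 0.4963 0.2462 0.032  0.0948] 19.357030922794188
[[-0.1, 0.2], [-0.2, 0.1], [0.2, -1.1], [-0.6, 0.3], [0.3, 0.0], [-0.0, 0.4], [0.0, 0.3]]
```

Emit:
play_rows([
  [0.04,0.016,0.0258,0.01,0,0,0],
  [0.04,0.016,0.0258,0.01,0,0,0],
  [0.04,0.016,0.0258,0.01,0,0,0],
  [0.04,0.016,0.0258,0.01,0,0,0],
  [0.04,0,0,0,0,0,-6.8],
  [0.04,0,0,0,0,0,-7],
  [0.04,0,0,0,0,0,-7],
  [0.04,0,0,0,0,0,-7],
  [0.04,0,0,0,0,0,-7],
  [0.04,0,0,0,0,0,-7],
])

```text
clock: 7.02
eef_pos: [0.5807, 0.279, 0.2113]
orientation: [-0.0, 0.059, 0.998, -0.0]
ft_force: [-0.2, -0.9, -2.4]
finger_gap: 0.573
```

Emit:
play_rows([
  [0.04,0,0,0,0,0,-7],
  [0.04,0,0,0,0,0,-7],
  [0.04,0,0,0,0,0,-7],
  [0.04,0,0,0,0,0,-6],
  [0.04,0,0,0,0,0,0],
  [0.04,0,0,0,0,0,0],
  [0.04,0,0,0,0,0,0],
  [0.04,0,0,0,0,0,0],
])

```text
clock: 7.68
eef_pos: [0.5804, 0.2802, 0.2113]
orientation: [-0.0, -0.173, 0.985, 0.0]
ft_force: [0.3, 0.6, -1.3]
finger_gap: 0.574
```

```bash
python3 w.py w5;python3 - <<'E'
import cv2
im=cv2.imread("pics/w5.png")
cv2.imwrite("pics/w5z.png",cv2.resize(im[0:190,200:440],None,fx=3,fy=3,interpolation=cv2.INTER_CUBIC))
E
```

```text
7.6833 [0.58043655 0.28015914 0.21133422] [-4.31139722e-05 -1.72721406e-01  9.84970717e-01  9.18598645e-06] [ 0.29913114  0.63921337 -1.3350788 ] [ 0.03695084 -0.00927025 -0.00466467] 0.5744278096289865 [4.49667029e-01 4.76572173e-01 1.41756980e-01 1.23605909e+00
 4.11804164e-05 1.02483158e-01]
```

View pics/w5z.png

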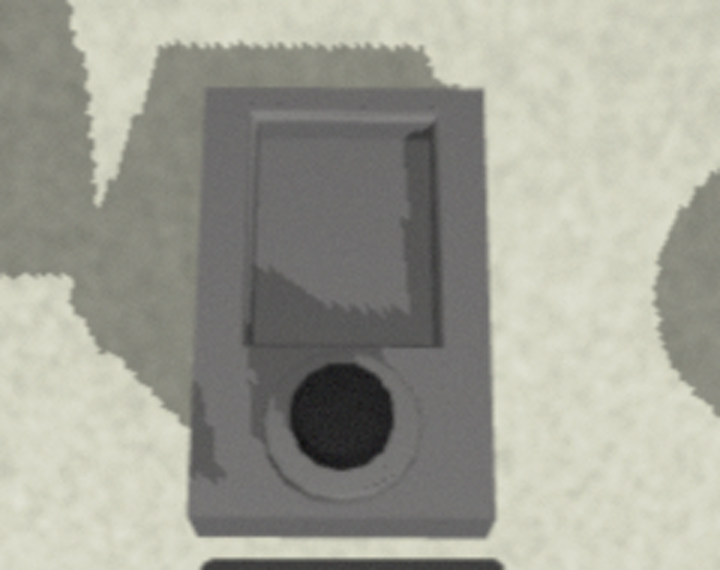

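```bash
cat >> dock.py <<'E'
W5={k:((u+.5)/3-.5+200,(v+.5)/3-.5) for k,(u,v) in dict(LP=(483,89),LM=(206,89),UP=(494,518),UM=(190,517),a=(438,111),b=(442,347),c=(250,111),d=(246,346)).items()}
E
python3 - <<'E'
from dock import *
s=cam("side");t=cam("top")
So={k:((u+.5)/6-.5+235,(v+.5)/6-.5+250) for k,(u,v) in dict(LP=(412,378),LM=(480,200),UP=(113,214),UM=(203,30)).items()}
for v in ([(wc("w5"),W5,1)],[(wc("w4"),W4,1),(wc("w5"),W5,1)],[(wc("w4"),W4,1),(wc("w5"),W5,1),(s,So,1)]):
    f=fit(v); print(f.x.round(4),np.degrees(f.x[0])); print(f.fun[:-1].reshape(-1,2).round(1).tolist())
    # button: cap centre ray intersect; height from two rays
    Rm,T=frame(f.x); 
    for n,uv in (("w5",(342/3-.3+200,416/3-.3)),("w4",(464/4-.4+270,343/4-.4+10))):
        o,d=ray(wc(n),uv); o=Rm.T@(o-T); d=Rm.T@d
        print(n,[(o+d*(z-o[2])/d[2]).round(4).tolist() for z in (.0235,.0275,.0315)])
E
```

```text
[0.3447 0.4963 0.2465 0.0417 0.0897] 19.750625696106063
[[-0.3, 0.1], [0.2, -0.1], [0.5, -0.1], [-0.2, 0.0], [0.1, 0.3], [0.3, -0.4], [0.1, 0.2], [-0.8, -0.2]]
w5 [[0.0658, -0.0001, 0.0235], [0.0675, -0.0, 0.0275], [0.0692, 0.0, 0.0315]]
w4 [[0.066, 0.0001, 0.0235], [0.0674, -0.0003, 0.0275], [0.0688, -0.0006, 0.0315]]
[0.3462 0.4967 0.2466 0.0425 0.0893] 19.834563244094696
[[-0.5, 0.2], [-1.0, -0.2], [0.4, 0.4], [-1.3, -0.6], [-1.0, -1.6], [-0.2, -0.1], [-0.5, 0.3], [-0.2, -0.2], [-0.2, 0.4], [0.1, 0.3], [0.7, 0.0], [-0.2, 0.3], [0.1, 0.7], [0.4, 0.1], [-0.0, 0.6], [-0.8, 0.4]]
w5 [[0.0652, -0.0001, 0.0235], [0.0669, -0.0001, 0.0275], [0.0686, -0.0, 0.0315]]
w4 [[0.0654, -0.0001, 0.0235], [0.0668, -0.0004, 0.0275], [0.0682, -0.0007, 0.0315]]
[0.3464 0.4966 0.2467 0.0409 0.0898] 19.845611324183903
[[-0.5, 0.4], [-0.9, -0.3], [0.4, 0.6], [-1.1, -0.8], [-1.0, -1.5], [-0.5, -0.1], [-0.5, 0.2], [-0.4, -0.4], [-0.3, 0.6], [0.4, 0.6], [0.6, 0.1], [0.3, 0.4], [0.1, 0.8], [0.4, -0.1], [0.3, 0.8], [-0.5, 0.2], [-0.2, -1.3], [-0.5, -1.7], [1.3, -1.5], [0.3, -0.3]]
w5 [[0.0655, -0.0003, 0.0235], [0.0672, -0.0002, 0.0275], [0.0689, -0.0002, 0.0315]]
w4 [[0.0658, -0.0001, 0.0235], [0.0672, -0.0004, 0.0275], [0.0686, -0.0007, 0.0315]]
```

Emit:
play_rows([
  [0.04,0.0316,-0.0008,0,0,0,0],
  [0.04,0.0316,-0.0008,0,0,0,0],
  [0.04,0.0316,-0.0008,0,0,0,0],
  [0.04,0.0316,-0.0007,0,0,0,0],
  [0.04,0,0,0,0,-6,0],
  [0.04,0,0,0,0,-6,0],
  [0.04,0,0,0,0,-6,0],
  [0.04,0,0,0,0,-6,0],
  [0.04,0,0,0,0,-6,0],
  [0.04,0,0,0,0,0,0],
])

```text
clock: 8.57
eef_pos: [0.452, 0.229, 0.2027]
orientation: [0.249, -0.169, 0.953, 0.043]
ft_force: [-3.5, -2.6, -3.9]
finger_gap: 0.574
```

Emit:
play_rows([
  [0.04,0.0135,0,0.0233,0,0,0],
  [0.04,0.0135,0,0.0233,0,0,0],
  [0.04,0.0135,0,0.0233,0,0,0],
  [0.04,0.0135,0,0.0233,0,0,0],
  [0.04,0,0,0,0,0,0],
  [0.04,0,0,0,0,0,0],
  [0.04,0,0,0,0,0,0],
  [0.04,0,0,0,0,0,0],
])

```text
clock: 9.23
eef_pos: [0.4649, 0.2358, 0.1062]
orientation: [0.257, -0.168, 0.951, 0.046]
ft_force: [0.6, 0.9, -1.4]
finger_gap: 0.573
```

```bash
python3 w.py w6;cat > rel.py <<'E'
from dock import *
P=[.346,.4966,.2467,.041,.09]
s=status.read_state(); Rm,T=frame(P); Rt=q2R(s["orientation"])
tgt=np.c_[-Rm[:,0],Rm[:,1],-Rm[:,2]]
print("clock",s["clock"],"TCP in pocket mm",(1e3*Rm.T@(s["eef_pos"]-T)).round(2),"rot err deg (tool)",np.degrees(R.from_matrix(Rt.T@tgt).as_rotvec()).round(2))
print("force in pocket axes",(Rm.T@s["ft_force"]).round(1),"mom tool",(Rt.T@s["moment"]).round(2),"gap",s["finger_gap"])
E
python3 rel.py
python3 - <<'E'
from workcell import viewer
import cv2
im=viewer.grab_frame("side")[:,:,::-1]; cv2.imwrite("pics/s6.png",cv2.resize(im[180:340,180:400],None,fx=3.5,fy=3.5,interpolation=2))
E
```

```text
9.2333 [0.46486472 0.23578391 0.10619134] [ 0.25665841 -0.16766638  0.95075092  0.04568514] [ 0.58444273  0.90493256 -1.43433608] [-0.18515432  0.50153984 -0.00376227] 0.5733879155485229 [ 0.52223341  0.08156746 -0.93274146  0.03541413 -0.08602002  0.15017417]
clock 9.2833 TCP in pocket mm [ 3.3   0.49 73.37] rot err deg (tool) [0.14 0.24 0.14]
force in pocket axes [-0.4 -0.2 -0.3] mom tool [-0.03  0.56 -0.05] gap 0.5796653005534291
```

View pics/w6.png

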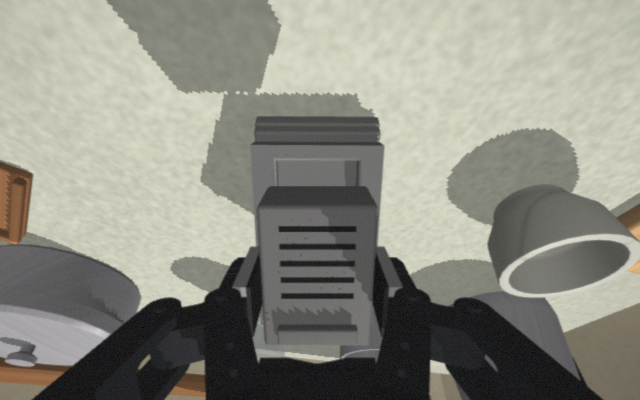

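View pics/s6.png

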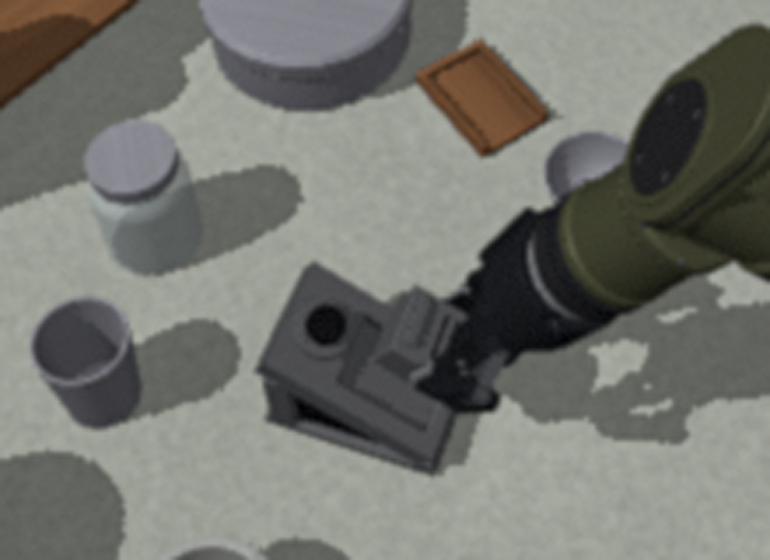

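Run:
```python
from dock import *
P=[.346,.4966,.2467,.041,.09]
print(proj(wc("w6"),model(P,["LP","LM","a","c"])).round(1))
im=cv2.imread("pics/w6.png"); cv2.imwrite("pics/w6z.png",cv2.resize(im[100:220,230:400],None,fx=4.5,fy=4.5,interpolation=2))
```

```text
[[383.1 140.4]
 [250.9 140.1]
 [361.3 152.9]
 [272.6 152.7]]
```

View pics/w6z.png

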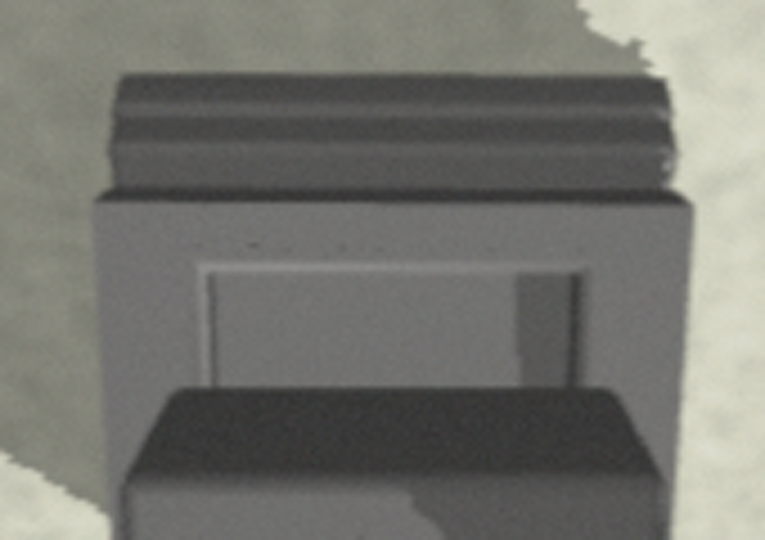

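```bash
cat > cal.py <<'E'
from dock import *
K=viewer.camera_params("wrist")["K"]; HE=viewer.camera_params("wrist")["hand_eye"]
W6={k:((u+.5)/4.5-.5+230,(v+.5)/4.5-.5+100) for k,(u,v) in dict(LP=(692,206),LM=(95,203),a=(590,263),c=(198,263)).items()}
So={k:((u+.5)/6-.5+235,(v+.5)/6-.5+250) for k,(u,v) in dict(LP=(412,378),LM=(480,200),UP=(113,214),UM=(203,30)).items()}
def cm(n,h):
    d=np.load(f"pics/{n}.npz"); T=np.eye(4);T[:3,:3]=q2R(d["q"]);T[:3,3]=d["p"]
    D=np.eye(4); D[:3,:3]=R.from_rotvec(h[:3]).as_matrix(); D[:3,3]=h[3:]
    H=HE.copy(); H[:3,:3]=D[:3,:3]@HE[:3,:3]; H[:3,3]+=h[3:6]
    return K,np.linalg.inv(T@H)
CA=[(258,206),(377,206),(371.5,345.5),(264.5,345.5)]
def res(v,side=True):
    p=v[:5];h=v[5:11];cx=v[11]; r=[]
    for n,o in (("w4",W4),("w5",W5),("w6",W6)): r.append((proj(cm(n,h),model(p,list(o)))-np.array(list(o.values()))).ravel())
    if side: r.append((proj(cam("side"),model(p,list(So)))-np.array(list(So.values()))).ravel()*.5)
    d=np.load("pics/w3.npz"); X=np.array([[cx+.035,-.025,-.0196],[cx+.035,.025,-.0196],[cx-.035,.025,-.0196],[cx-.035,-.025,-.0196]])@q2R(d["q"]).T+d["p"]
    r.append((proj(cm("w3",h),X)-np.array(CA)).ravel())
    r.append(h[:3]/.004); r.append(h[3:]/.002); r.append([cx/.002])
    return np.concatenate(r)
if __name__=="__main__":
  for sd in (True,False):
    f=least_squares(res,[.346,.4966,.2467,.041,.09]+[0]*7,loss='soft_l1',args=(sd,)); v=f.x
    print(v.round(4)); print(f.fun.round(1).tolist())
E
python3 cal.py
```

```text
[ 3.459e-01  4.966e-01  2.469e-01  4.530e-02  8.880e-02 -2.000e-04
 -7.000e-04  8.000e-04  6.000e-04  2.000e-04 -1.600e-03 -7.000e-04]
[-0.1, 0.2, -0.6, 0.0, 0.9, 0.4, -1.0, -0.3, -0.5, -1.6, 0.5, 0.0, -0.2, 0.5, 0.4, 0.2, 0.1, 0.1, -0.0, 0.0, 1.0, -0.1, -0.3, 0.1, 0.4, 0.4, 0.7, 0.2, -0.1, 0.4, -0.9, 0.5, 0.1, -0.3, -0.2, 0.1, 0.9, -0.4, -1.2, -0.6, -0.2, -1.0, -0.2, -1.2, 0.7, -1.1, 0.2, -0.5, -1.2, 0.2, 1.5, 0.2, -1.4, -0.3, 0.7, -0.3, -0.1, -0.2, 0.2, 0.3, 0.1, -0.8, -0.4]
[ 3.456e-01  4.966e-01  2.469e-01  4.550e-02  8.880e-02 -1.000e-04
 -4.000e-04  9.000e-04  5.000e-04  1.000e-04 -1.700e-03 -9.000e-04]
[-0.0, 0.2, -0.6, 0.1, 1.0, 0.4, -1.0, -0.3, -0.5, -1.5, 0.6, 0.1, -0.2, 0.5, 0.4, 0.2, 0.1, 0.1, -0.1, -0.0, 1.0, -0.2, -0.3, 0.0, 0.3, 0.4, 0.7, 0.2, -0.1, 0.3, -0.9, 0.5, 0.1, -0.2, -0.2, 0.2, 0.9, -0.4, -1.2, -0.5, -1.1, 0.2, 1.5, 0.2, -1.3, -0.3, 0.8, -0.4, -0.0, -0.1, 0.2, 0.2, 0.1, -0.9, -0.4]
```

```bash
sed -i 's/^P=.*/P=[.346,.4966,.2469,.0453,.0888]/' rel.py; python3 rel.py
```

```text
clock 9.3333 TCP in pocket mm [ 0.54  0.24 69.65] rot err deg (tool) [0.14 0.21 0.15]
force in pocket axes [-1.   0.1 -0.7] mom tool [0.01 0.59 0.02] gap 0.5734995956642206
```

Emit:
play_rows([
  [0.04,0.0013,-0.0002,0.008,0.1,0.2,0.1],
  [0.04,0,0,0.012,0,0,0],
  [0.04,0,0,0.012,0,0,0],
  [0.04,0,0,0,0,0,0],
  [0.04,0,0,0,0,0,0],
  [0.04,0,0,0,0,0,0],
])

```text
clock: 9.83
eef_pos: [0.4764, 0.2393, 0.0754]
orientation: [0.253, -0.167, 0.952, 0.044]
ft_force: [0.0, 0.1, -0.5]
finger_gap: 0.572
```

```bash
python3 w.py w7; python3 rel.py
python3 - <<'E'
from cal import *
v=[.3459,.4966,.2469,.0453,.0888,-.0002,-.0007,.0008,.0006,.0002,-.0016]
print(proj(cm("w7",v[5:]),model(v,["LP","LM","a","c"])).round(1))
im=cv2.imread("pics/w7.png"); cv2.imwrite("pics/w7z.png",cv2.resize(im[120:240,230:400],None,fx=4.5,fy=4.5,interpolation=2))
E
```

```text
9.8333 [0.47636319 0.23927865 0.07538977] [ 0.25327591 -0.16697863  0.95185369  0.04409086] [ 0.02648352  0.13794169 -0.52112985] [-0.17593986  0.51988536 -0.00349438] 0.5724172625378404 [ 0.51604501  0.16149232 -0.95135921 -0.05582394 -0.08417984  0.14660439]
clock 9.8833 TCP in pocket mm [-3.46 -0.25 37.01] rot err deg (tool) [ 0.01 -0.18  0.07]
force in pocket axes [-0.1 -0.4 -0.6] mom tool [0.01 0.55 0.04] gap 0.5724568428814131
[[395.8 163.5]
 [240.5 163.4]
 [370.1 177.9]
 [266.2 177.8]]
```

View pics/w7z.png

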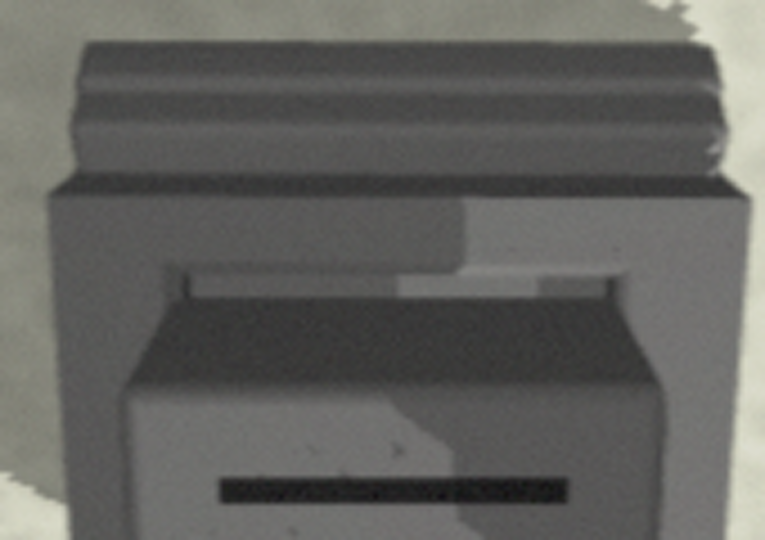

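Emit:
play_rows([
  [0.04,-0.0027,0.0002,0,0,0,0],
  [0.04,0,0,0,0,0,0],
  [0.04,0,0,0,0,0,0],
  [0.04,0,0,0,0,0,0],
])

```text
clock: 10.22
eef_pos: [0.4787, 0.2404, 0.077]
orientation: [0.254, -0.167, 0.952, 0.044]
ft_force: [-0.7, -0.3, -1.5]
finger_gap: 0.576
```

```bash
python3 rel.py
```

```text
clock 10.2167 TCP in pocket mm [-0.64 -0.04 36.92] rot err deg (tool) [ 0.01 -0.16  0.08]
force in pocket axes [-1.4 -0.1 -0.9] mom tool [0.08 0.52 0.03] gap 0.5756386052677767
```

Emit:
play_rows([
  [0.04,0,0,0.005,0,0,0],
  [0.04,0,0,0.005,0,0,0],
  [0.04,0,0,0.002,0,0,0],
  [0.04,0,0,0,0,0,0],
  [0.04,0,0,0,0,0,0],
])

```text
clock: 10.63
eef_pos: [0.4839, 0.2422, 0.0655]
orientation: [0.253, -0.167, 0.952, 0.044]
ft_force: [0.0, -0.8, -1.5]
finger_gap: 0.571
```

```bash
python3 w.py w8; python3 rel.py
python3 - <<'E'
from cal import *
im=cv2.imread("pics/w8.png"); cv2.imwrite("pics/w8z.png",cv2.resize(im[130:290,210:420],None,fx=3.7,fy=3.7,interpolation=2))
E
```

```text
10.6333 [0.48394429 0.24215925 0.06553298] [ 0.25283488 -0.16700392  0.95197404  0.04392762] [ 0.02530626 -0.825418   -1.45469868] [-0.17188802  0.53458609 -0.03804419] 0.5712676513269336 [ 0.51284246  0.19344128 -0.94876036 -0.08443333 -0.082628    0.14383437]
clock 10.6833 TCP in pocket mm [-1.42 -0.14 24.43] rot err deg (tool) [-0.   -0.24  0.08]
force in pocket axes [-0.4  0.1 -0.9] mom tool [-0.03  0.57  0.  ] gap 0.5733307886721366
```

View pics/w8z.png

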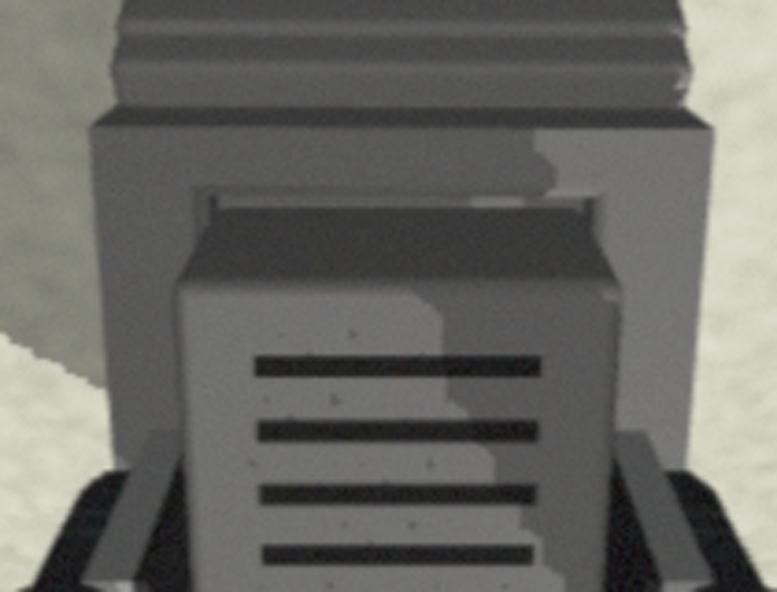

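Emit:
play_rows([
  [0.04,-0.0008,0.0001,0.001,0,-0.2,0.1],
  [0.04,-0.0001,0,0.0015,0,0,0],
  [0.04,-0.0001,0,0.0015,0,0,0],
  [0.04,-0.0001,0,0.0015,0,0,0],
  [0.04,0,0,0,0,0,0],
  [0.04,0,0,0,0,0,0],
])

```text
clock: 11.18
eef_pos: [0.4876, 0.2437, 0.0618]
orientation: [0.255, -0.166, 0.952, 0.045]
ft_force: [0.7, 0.9, -1.4]
finger_gap: 0.572
```

```bash
python3 rel.py
```

```text
clock 11.1833 TCP in pocket mm [-0.03  0.   19.07] rot err deg (tool) [ 0.   -0.01 -0.02]
force in pocket axes [ 0.2  0.6 -1.7] mom tool [0.01 0.58 0.02] gap 0.5721477100829991
```

Emit:
play_rows([
  [0.04,0.0004,0,0.0015,0,0,0],
  [0.04,0,0,0.001,0,0,0],
  [0.04,0,0,0.001,0,0,0],
  [0.04,0,0,0,0,0,0],
  [0.04,0,0,0,0,0,0],
])

```text
clock: 11.6
eef_pos: [0.4889, 0.2441, 0.0586]
orientation: [0.255, -0.166, 0.952, 0.045]
ft_force: [-0.1, 1.4, -1.8]
finger_gap: 0.571
```

```bash
python3 rel.py
```

```text
clock 11.6 TCP in pocket mm [-0.42 -0.   15.58] rot err deg (tool) [ 0.   -0.01 -0.02]
force in pocket axes [-0.5  1.4 -1.7] mom tool [0.02 0.57 0.04] gap 0.5711862114593833
```

Underside is about 3 mm above the floor, with no contact. I'll feel for the floor.

Emit:
play_rows([
  [0.04,0,0,0.001,0,0,0],
  [0.04,0,0,0.001,0,0,0],
  [0.04,0,0,0,0,0,0],
  [0.04,0,0,0,0,0,0],
])

```text
clock: 11.93
eef_pos: [0.4899, 0.2445, 0.0568]
orientation: [0.255, -0.166, 0.952, 0.045]
ft_force: [-0.4, -0.3, -0.6]
finger_gap: 0.573
```

```bash
python3 rel.py
```

```text
clock 11.9333 TCP in pocket mm [-0.44  0.   13.58] rot err deg (tool) [-0.   -0.01 -0.02]
force in pocket axes [-0.7 -0.1 -0.2] mom tool [ 0.    0.5  -0.04] gap 0.5733151220623702
```

Emit:
play_rows([
  [0.04,0,0,0.001,0,0,0],
  [0.04,0,0,0,0,0,0],
  [0.04,0,0,0,0,0,0],
])

```text
clock: 12.18
eef_pos: [0.4903, 0.2446, 0.056]
orientation: [0.255, -0.166, 0.952, 0.045]
ft_force: [0.1, -0.0, -0.4]
finger_gap: 0.577
```

```bash
python3 rel.py
```

```text
clock 12.1833 TCP in pocket mm [-4.100e-01  1.000e-02  1.261e+01] rot err deg (tool) [ 0.   -0.   -0.02]
force in pocket axes [-0.1 -0.  -0.4] mom tool [-0.01  0.57 -0.06] gap 0.5767553257918436
```

Emit:
play_rows([
  [0.04,0,0,0.0007,0,0,0],
  [0.04,0,0,0,0,0,0],
  [0.04,0,0,0,0,0,0],
])

```text
clock: 12.43
eef_pos: [0.4905, 0.2447, 0.0557]
orientation: [0.255, -0.166, 0.952, 0.045]
ft_force: [-4.1, -0.7, 4.1]
finger_gap: 0.572
```

```bash
python3 rel.py
```

```text
clock 12.4333 TCP in pocket mm [-4.200e-01  1.000e-02  1.225e+01] rot err deg (tool) [ 0.    0.01 -0.02]
force in pocket axes [-1.5  0.8  5.6] mom tool [ 0.04  0.64 -0.02] gap 0.5720868793713285
```

Emit:
play_rows([
  [0.04,0,0,0.0007,0,0,0],
  [0.04,0,0,0,0,0,0],
  [0.04,0,0,0,0,0,0],
])

```text
clock: 12.68
eef_pos: [0.4905, 0.2447, 0.0557]
orientation: [0.255, -0.166, 0.951, 0.045]
ft_force: [-9.9, -3.8, 13.9]
finger_gap: 0.572
```

```bash
python3 rel.py
```

```text
clock 12.6833 TCP in pocket mm [-0.39  0.03 12.22] rot err deg (tool) [ 0.01  0.05 -0.01]
force in pocket axes [-2.2 -0.2 17.4] mom tool [0.22 0.84 0.03] gap 0.571746844806617
```

Floor contact came at 12.2 mm, the predicted home height. I'll ease off, check, and release.

Emit:
play_rows([
  [0.04,0,0,-0.0006,0,0,0],
  [0.04,0,0,0,0,0,0],
])

```text
clock: 12.85
eef_pos: [0.4906, 0.2448, 0.0557]
orientation: [0.255, -0.166, 0.951, 0.045]
ft_force: [-6.9, -1.6, 8.2]
finger_gap: 0.578
```

```bash
python3 w.py w9; python3 rel.py
```

```text
12.85 [0.49058572 0.24477792 0.0557424 ] [ 0.25515528 -0.16610638  0.95147603  0.044697  ] [-6.89509346 -1.62947066  8.22418215] [-0.34182957  0.66291594 -0.08175097] 0.5776362261773265 [ 0.51069819  0.22356436 -0.95374955 -0.1247106  -0.08200999  0.14327822]
clock 12.9 TCP in pocket mm [-0.3   0.05 12.24] rot err deg (tool) [ 0.01  0.03 -0.02]
force in pocket axes [-1.3  0.5 10.4] mom tool [ 0.13  0.7  -0.  ] gap 0.5780608733590811
```

View pics/w9.png

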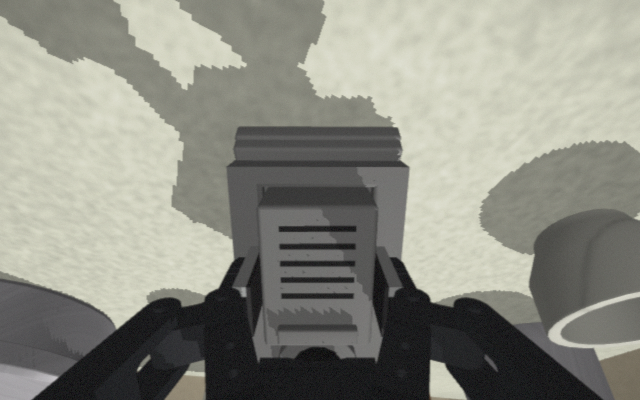

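Emit:
play_rows([
  [0.052,0,0,0,0,0,0],
  [0.055,0,0,0,0,0,0],
  [0.06,0,0,0,0,0,0],
  [0.065,0,0,0,0,0,0],
  [0.07,0,0,0,0,0,0],
  [0.075,0,0,0,0,0,0],
  [0.075,0,0,0,0,0,0],
])

```text
clock: 13.48
eef_pos: [0.4907, 0.2448, 0.0553]
orientation: [0.255, -0.166, 0.952, 0.045]
ft_force: [-0.1, 0.6, -0.1]
finger_gap: 0.873
```

Emit:
play_rows([
  [0.075,0,0,-0.005,0,0,0],
  [0.075,0,0,-0.02,0,0,0],
  [0.075,0,0,-0.025,0,0,0],
  [0.075,0,0,-0.025,0,0,0],
  [0.075,0,0,-0.02,0,0,0],
  [0.075,0,0,0,0,0,0],
  [0.075,0,0,0,0,0,0],
  [0.075,0,0,0,0,0,0],
])

```text
clock: 14.15
eef_pos: [0.4461, 0.2287, 0.1375]
orientation: [0.255, -0.166, 0.951, 0.045]
ft_force: [-0.0, -0.6, 0.2]
finger_gap: 0.877
```

```bash
python3 w.py w10; python3 rel.py
```

```text
14.15 [0.4460819  0.22871425 0.13748918] [ 0.25510209 -0.16610381  0.95149022  0.04470805] [-0.01151096 -0.64020259  0.21941908] [-0.16714094  0.43666802 -0.04813678] 0.8774313201123305 [ 0.53322141 -0.00590228 -0.90858036  0.1517419  -0.09309693  0.16295837]
clock 14.2 TCP in pocket mm [-1.0300e+00 -6.0000e-02  1.0625e+02] rot err deg (tool) [-0.01 -0.06 -0.02]
force in pocket axes [0.2 0.5 0.2] mom tool [-0.    0.44  0.  ] gap 0.8780965845277208
```

View pics/w10.png

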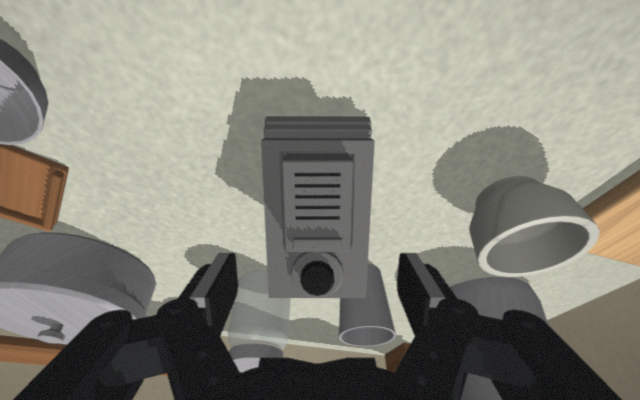

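The cartridge sits square in the pocket with its ridge toward the button. Next I'll refine the button position.

Run:
```python
from cal import *
v=[.3459,.4966,.2469,.0453,.0888,-.0002,-.0007,.0008,.0006,.0002,-.0016]
Rm,T=frame(v)
im=cv2.imread("pics/w10.png"); 
cv2.imwrite("pics/w10z.png",cv2.resize(im[130:310,250:390],None,fx=3.3,fy=3.3,interpolation=2))
def blob(n,x0,y0,x1,y1):
    g=cv2.cvtColor(cv2.imread(f"pics/{n}.png"),6)[y0:y1,x0:x1]; g=cv2.GaussianBlur(g,(3,3),0)
    m=(g<45).astype(np.uint8); k,l,st,ce=cv2.connectedComponentsWithStats(m); i=1+np.argmax(st[1:,4]); print(n,st[i],ce[i]+[x0,y0]); return ce[i]+[x0,y0]
for n,b in (("w5",(280,110,350,170)),("w4",(360,70,410,120)),("w10",(290,250,350,300))):
    uv=blob(n,*b)
    o,d=ray(cm(n,v[5:]),uv); o=Rm.T@(o-T); d=Rm.T@d
    print(n,[(o+d*(z-o[2])/d[2]).round(4).tolist() for z in (.0235,.0275,.0315)])
```

```text
w5 [ 17  12  33  34 875] [313.25828571 138.29714286]
w5 [[0.0649, -0.0005, 0.0235], [0.0666, -0.0005, 0.0275], [0.0683, -0.0004, 0.0315]]
w4 [ 10  10  31  32 753] [385.24833997  95.70252324]
w4 [[0.0645, -0.0004, 0.0235], [0.0659, -0.0007, 0.0275], [0.0673, -0.001, 0.0315]]
w10 [ 11  11  32  34 859] [316.66239814 277.22118743]
w10 [[0.061, -0.0006, 0.0235], [0.0586, -0.0006, 0.0275], [0.0562, -0.0006, 0.0315]]
```

View pics/w10z.png

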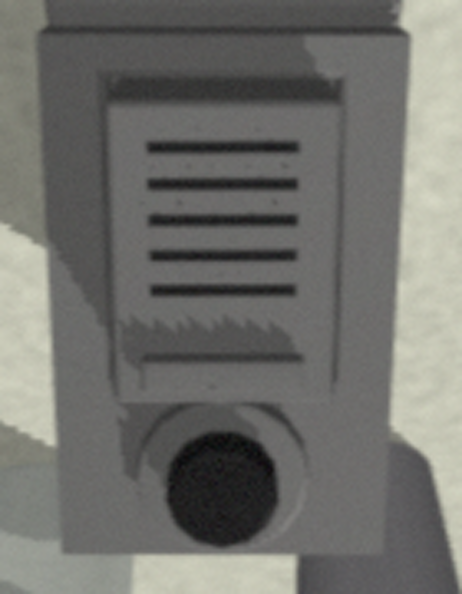

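Emit:
play_rows([
  [0.0,-0.0325,0,0,0,0,0],
  [0.0,-0.0325,0,0,0,0,0],
  [0.0,0,0,0,0,0,0],
  [0.0,0,0,0,0,0,0],
  [0.0,0,0,0.02,0,0,0],
  [0.0,0,0,0.025,0,0,0],
  [0.0,0,0,0,0,0,0],
  [0.0,0,0,0,0,0,0],
  [0.0,0,0,0,0,0,0],
], force=60)

```text
clock: 14.95
eef_pos: [0.5188, 0.2547, 0.1299]
orientation: [0.253, -0.166, 0.952, 0.044]
ft_force: [0.7, 0.5, 0.3]
finger_gap: -0.005
```

```bash
python3 w.py w11; python3 rel.py
python3 - <<'E'
from workcell import viewer
import cv2
im=viewer.grab_frame("side")[:,:,::-1]; cv2.imwrite("pics/s11.png",cv2.resize(im[180:340,180:400],None,fx=3.5,fy=3.5,interpolation=2))
E
```

```text
14.95 [0.518761   0.25466126 0.12988055] [ 0.25346538 -0.16622789  0.95193306  0.04412517] [0.6601521  0.4646531  0.34681714] [-0.18114175  0.37652835 -0.01937631] -0.004650092428793888 [ 0.4984196   0.13367291 -0.77576238  0.14601948 -0.07594229  0.13264104]
clock 15.0 TCP in pocket mm [63.7  -0.09 62.04] rot err deg (tool) [-0.01 -0.07 -0.01]
force in pocket axes [0.4 0.4 0.9] mom tool [-0.06  0.43  0.  ] gap -0.0009495069700705025
```

View pics/w11.png

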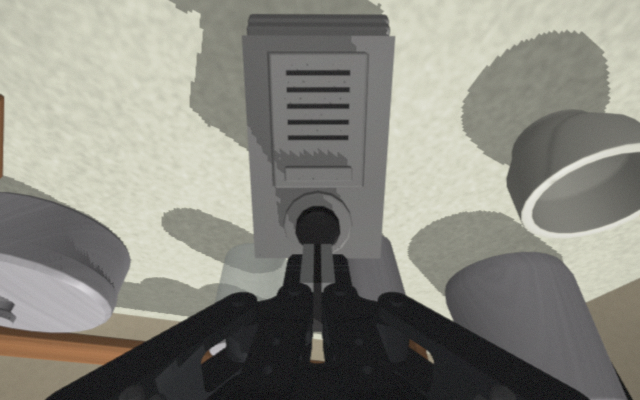

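View pics/s11.png

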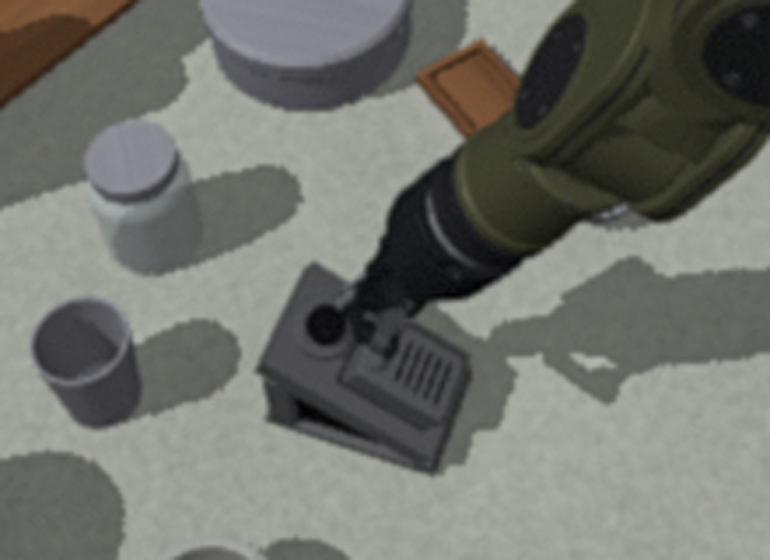

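Emit:
play_rows([
  [0.0,0,0,0.01,0,0,0],
  [0.0,0,0,0.01,0,0,0],
  [0.0,0,0,0.007,0,0,0],
  [0.0,0,0,0,0,0,0],
  [0.0,0,0,0,0,0,0],
  [0.0,0,0,0,0,0,0],
])

```text
clock: 15.55
eef_pos: [0.5328, 0.2599, 0.1074]
orientation: [0.255, -0.166, 0.952, 0.045]
ft_force: [0.5, 0.3, -0.1]
finger_gap: -0.0
```

```bash
python3 rel.py
```

```text
clock 15.55 TCP in pocket mm [64.34 -0.07 34.62] rot err deg (tool) [-0.   -0.04 -0.02]
force in pocket axes [ 0.5  0.1 -0.4] mom tool [ 0.03  0.46 -0.01] gap -8.758602261133689e-05
```

Emit:
play_rows([
  [0.0,0,0,0.001,0,0,0],
  [0.0,0,0,0.001,0,0,0],
  [0.0,0,0,0.001,0,0,0],
  [0.0,0,0,0.001,0,0,0],
  [0.0,0,0,0,0,0,0],
  [0.0,0,0,0,0,0,0],
])

```text
clock: 16.05
eef_pos: [0.5347, 0.2606, 0.1043]
orientation: [0.255, -0.166, 0.952, 0.045]
ft_force: [0.4, -0.3, 0.2]
finger_gap: -0.001
```

```bash
python3 rel.py
```

```text
clock 16.05 TCP in pocket mm [ 6.453e+01 -2.000e-02  3.083e+01] rot err deg (tool) [ 0.   -0.01 -0.02]
force in pocket axes [ 0.4 -0.4  0. ] mom tool [-0.01  0.42  0.04] gap -0.0006173510099572571
```

Emit:
play_rows([
  [0.0,0,0,0.001,0,0,0],
  [0.0,0,0,0.001,0,0,0],
  [0.0,0,0,0,0,0,0],
  [0.0,0,0,0,0,0,0],
])

```text
clock: 16.38
eef_pos: [0.5357, 0.261, 0.1025]
orientation: [0.255, -0.166, 0.952, 0.045]
ft_force: [-0.1, -0.4, 0.2]
finger_gap: -0.004
```

```bash
python3 rel.py
```

```text
clock 16.3833 TCP in pocket mm [6.456e+01 1.000e-02 2.879e+01] rot err deg (tool) [ 0.   -0.01 -0.02]
force in pocket axes [-0.2 -0.3  0.3] mom tool [0.03 0.45 0.02] gap -0.003679334899023092
```

Emit:
play_rows([
  [0.0,0,0,0.001,0,0,0],
  [0.0,0,0,0.001,0,0,0],
  [0.0,0,0,0,0,0,0],
  [0.0,0,0,0,0,0,0],
])

```text
clock: 16.72
eef_pos: [0.5366, 0.2613, 0.1008]
orientation: [0.255, -0.166, 0.952, 0.045]
ft_force: [0.2, 0.1, 1.0]
finger_gap: 0.001
```

```bash
python3 rel.py
```

```text
clock 16.7167 TCP in pocket mm [ 6.454e+01 -1.000e-02  2.679e+01] rot err deg (tool) [ 0.   -0.01 -0.02]
force in pocket axes [0.6 0.  0.8] mom tool [-0.01  0.46 -0.  ] gap 0.0013772870340580004
```

Emit:
play_rows([
  [0.0,0,0,0.001,0,0,0],
  [0.0,0,0,0,0,0,0],
  [0.0,0,0,0,0,0,0],
])

```text
clock: 16.97
eef_pos: [0.5371, 0.2615, 0.0999]
orientation: [0.255, -0.166, 0.952, 0.045]
ft_force: [0.1, 0.4, 0.1]
finger_gap: 0.002
```

Emit:
play_rows([
  [0.0,0,0,0.001,0,0,0],
  [0.0,0,0,0,0,0,0],
  [0.0,0,0,0,0,0,0],
])

```text
clock: 17.22
eef_pos: [0.5376, 0.2616, 0.0992]
orientation: [0.255, -0.166, 0.952, 0.045]
ft_force: [-1.5, -0.2, 2.1]
finger_gap: 0.002
```

```bash
python3 rel.py
```

```text
clock 17.2167 TCP in pocket mm [ 6.467e+01 -2.000e-02  2.492e+01] rot err deg (tool) [ 0.    0.01 -0.02]
force in pocket axes [-0.3  0.3  2.6] mom tool [-0.01  0.53 -0.01] gap 0.002207783838364185
```

Emit:
play_rows([
  [0.0,0,0,0.001,0,0,0],
  [0.0,0,0,0,0,0,0],
  [0.0,0,0,0,0,0,0],
])

```text
clock: 17.47
eef_pos: [0.5381, 0.2618, 0.0984]
orientation: [0.255, -0.166, 0.952, 0.045]
ft_force: [-1.6, -0.3, 2.2]
finger_gap: -0.001
```

```bash
python3 rel.py
```

```text
clock 17.4667 TCP in pocket mm [ 6.473e+01 -3.000e-02  2.393e+01] rot err deg (tool) [ 0.    0.01 -0.02]
force in pocket axes [-0.3  0.3  2.7] mom tool [ 0.02  0.56 -0.02] gap -0.0007794489291779848
```

Contact came at about 25.3 mm with the 2–3 N preload. I'll press on in small steps.

Emit:
play_rows([
  [0.0,0,0,0.001,0,0,0],
  [0.0,0,0,0.001,0,0,0],
  [0.0,0,0,0.001,0,0,0],
  [0.0,0,0,0,0,0,0],
  [0.0,0,0,0,0,0,0],
])

```text
clock: 17.88
eef_pos: [0.5395, 0.2623, 0.0957]
orientation: [0.255, -0.166, 0.952, 0.045]
ft_force: [-3.2, -1.3, 4.4]
finger_gap: 0.001
```

```bash
python3 rel.py
```

```text
clock 17.8833 TCP in pocket mm [ 6.468e+01 -3.000e-02  2.087e+01] rot err deg (tool) [-0.    0.01 -0.02]
force in pocket axes [-0.8 -0.2  5.6] mom tool [-0.01  0.55  0.01] gap 0.0010536587856990309
```

Emit:
play_rows([
  [0.0,0,0,0.0008,0,0,0],
  [0.0,0,0,0,0,0,0],
  [0.0,0,0,0,0,0,0],
])

```text
clock: 18.13
eef_pos: [0.5399, 0.2625, 0.0951]
orientation: [0.255, -0.166, 0.952, 0.045]
ft_force: [-3.6, -0.7, 5.3]
finger_gap: -0.002
```

```bash
python3 rel.py
```

```text
clock 18.1333 TCP in pocket mm [64.7  0.  20.1] rot err deg (tool) [ 0.    0.01 -0.02]
force in pocket axes [-0.4  0.6  6.4] mom tool [ 0.03  0.57 -0.01] gap -0.0018470912074319815
```

Emit:
play_rows([
  [0.0,0,0,0.0005,0,0,0],
  [0.0,0,0,0,0,0,0],
  [0.0,0,0,0,0,0,0],
])

```text
clock: 18.38
eef_pos: [0.5401, 0.2626, 0.0947]
orientation: [0.255, -0.166, 0.952, 0.045]
ft_force: [-3.6, -2.2, 5.5]
finger_gap: -0.001
```

```bash
python3 rel.py
```

```text
clock 18.3833 TCP in pocket mm [6.470e+01 1.000e-02 1.964e+01] rot err deg (tool) [ 0.    0.01 -0.02]
force in pocket axes [-0.8 -0.8  6.9] mom tool [0.07 0.63 0.02] gap -0.0009943328182843959
```

Emit:
play_rows([
  [0.0,0,0,0.0004,0,0,0],
  [0.0,0,0,0,0,0,0],
  [0.0,0,0,0,0,0,0],
])

```text
clock: 18.63
eef_pos: [0.5402, 0.2626, 0.0943]
orientation: [0.255, -0.166, 0.952, 0.045]
ft_force: [-2.5, -1.3, 4.9]
finger_gap: 0.0
```

```bash
python3 rel.py
```

```text
clock 18.6333 TCP in pocket mm [ 6.469e+01 -1.000e-02  1.926e+01] rot err deg (tool) [ 0.    0.01 -0.02]
force in pocket axes [ 0.  -0.4  5.6] mom tool [ 0.06  0.58 -0.02] gap 0.00040253405125022007
```

Emit:
play_rows([
  [0.0,0,0,0.0004,0,0,0],
  [0.0,0,0,0,0,0,0],
  [0.0,0,0,0,0,0,0],
])

```text
clock: 18.88
eef_pos: [0.5403, 0.2626, 0.0943]
orientation: [0.255, -0.166, 0.951, 0.045]
ft_force: [-5.4, -2.1, 8.5]
finger_gap: 0.002
```

```bash
python3 rel.py
```

```text
clock 18.8833 TCP in pocket mm [ 6.472e+01 -3.000e-02  1.919e+01] rot err deg (tool) [ 0.    0.02 -0.02]
force in pocket axes [-0.8 -0.2 10.2] mom tool [ 0.04  0.65 -0.01] gap 0.002031474633638535
```

The stop is at 19.2 mm, since position stalls and force climbs. I'll add a touch more, then hold.

Emit:
play_rows([
  [0.0,0,0,0.0003,0,0,0],
  [0.0,0,0,0,0,0,0],
  [0.0,0,0,0,0,0,0],
  [0.0,0,0,0,0,0,0],
  [0.0,0,0,0,0,0,0],
])

```text
clock: 19.3
eef_pos: [0.5404, 0.2627, 0.0942]
orientation: [0.255, -0.166, 0.951, 0.045]
ft_force: [-7.3, -2.2, 12.4]
finger_gap: 0.002
```

```bash
python3 rel.py
```

```text
clock 19.3 TCP in pocket mm [ 6.474e+01 -2.000e-02  1.913e+01] rot err deg (tool) [ 0.    0.03 -0.02]
force in pocket axes [-0.4  0.4 14.6] mom tool [0.1 0.7 0. ] gap 0.0018296378307739772
```

Emit:
play_rows([
  [0.0,0,0,0,0,0,0],
  [0.0,0,0,0,0,0,0],
  [0.0,0,0,0,0,0,0],
  [0.0,0,0,0,0,0,0],
  [0.0,0,0,0,0,0,0],
  [0.0,0,0,0,0,0,0],
  [0.0,0,0,0,0,0,0],
  [0.0,0,0,0,0,0,0],
])

```text
clock: 19.97
eef_pos: [0.5403, 0.2627, 0.0942]
orientation: [0.255, -0.166, 0.951, 0.045]
ft_force: [-7.8, -3.6, 12.0]
finger_gap: -0.001
```

```bash
python3 rel.py
```

```text
clock 19.9667 TCP in pocket mm [6.473e+01 1.000e-02 1.915e+01] rot err deg (tool) [ 0.01  0.03 -0.02]
force in pocket axes [-1.4 -0.8 14.7] mom tool [0.12 0.79 0.03] gap -0.000792215667285557
```

Emit:
play_rows([
  [0.0,0,0,-0.001,0,0,0],
  [0.0,0,0,-0.002,0,0,0],
  [0.0,0,0,-0.003,0,0,0],
  [0.0,0,0,-0.005,0,0,0],
  [0.0,0,0,-0.015,0,0,0],
  [0.0,0,0,-0.025,0,0,0],
  [0.0,0,0,-0.025,0,0,0],
  [0.0,0,0,-0.02,0,0,0],
  [0.0,0,0,0,0,0,0],
  [0.0,0,0,0,0,0,0],
])

```text
clock: 20.8
eef_pos: [0.4959, 0.2468, 0.1781]
orientation: [0.256, -0.166, 0.951, 0.045]
ft_force: [-0.1, -0.2, 0.3]
finger_gap: 0.003
```

Emit:
play_rows([
  [0.0,0.0325,0,0,0,0,0],
  [0.0,0.0325,0,-0.01,0,0,0],
  [0.0,0,0,0,0,0,0],
  [0.0,0,0,0,0,0,0],
  [0.0,0,0,0,0,0,0],
])

```text
clock: 21.22
eef_pos: [0.4381, 0.2259, 0.1524]
orientation: [0.255, -0.166, 0.952, 0.045]
ft_force: [1.4, 0.5, 0.2]
finger_gap: 0.003
```

```bash
python3 w.py w12; python3 rel.py
python3 - <<'E'
from workcell import viewer
import cv2, numpy as np
s=viewer.grab_frame("side")[:,:,::-1]; t=viewer.grab_frame("top")[:,:,::-1]
o=np.zeros((580,800,3),np.uint8)
w=cv2.imread("pics/w12.png")
o[:350,:560]=cv2.resize(w,(560,350)); o[350:580,:368]=cv2.resize(s,(368,230)); o[350:580,400:768]=cv2.resize(t,(368,230))
cv2.imwrite("pics/f12.png",o)
E
```

```text
21.2167 [0.43812518 0.22592918 0.15242363] [ 0.25491658 -0.16616745  0.95153337  0.04461124] [1.39199581 0.4879863  0.15007995] [-0.16125003  0.36092338  0.00385817] 0.0027270626733565248 [ 0.53816313 -0.04426891 -0.89380485  0.20571533 -0.09555991  0.16717639]
clock 21.2667 TCP in pocket mm [  1.2    0.25 124.03] rot err deg (tool) [ 0.02  0.09 -0.03]
force in pocket axes [ 0.5  0.3 -0. ] mom tool [-0.01  0.45  0.01] gap 2.1315581627925786e-05
```

View pics/f12.png

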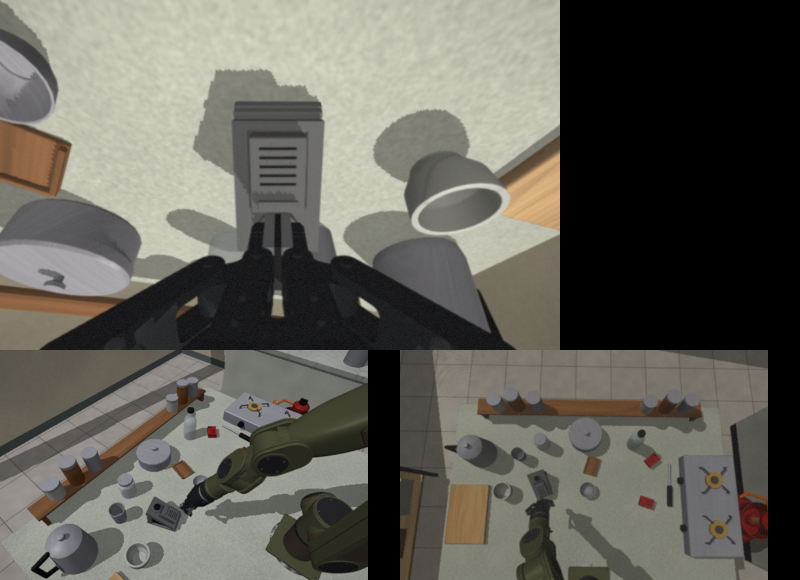

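Run:
```python
from cal import *
v=[.3459,.4966,.2469,.0453,.0888,-.0002,-.0007,.0008,.0006,.0002,-.0016]
Rm,T=frame(v)
X=np.array([[-.035,-.025,.032],[-.035,.025,.032],[.035,-.025,.032],[.035,.025,.032],[.0305,0,.0365]])@Rm.T+T
print(((proj(cm("w10",v[5:]),X)-[250,130]+.5)*3.3-.5).round(0).tolist())
s=viewer.grab_frame("side")[:,:,::-1]; cv2.imwrite("pics/s13.png",cv2.resize(s[245:330,235:335],None,fx=6,fy=6,interpolation=2))
```

```text
[[104.0, 105.0], [343.0, 105.0], [114.0, 407.0], [333.0, 407.0], [224.0, 398.0]]
```

View pics/s13.png

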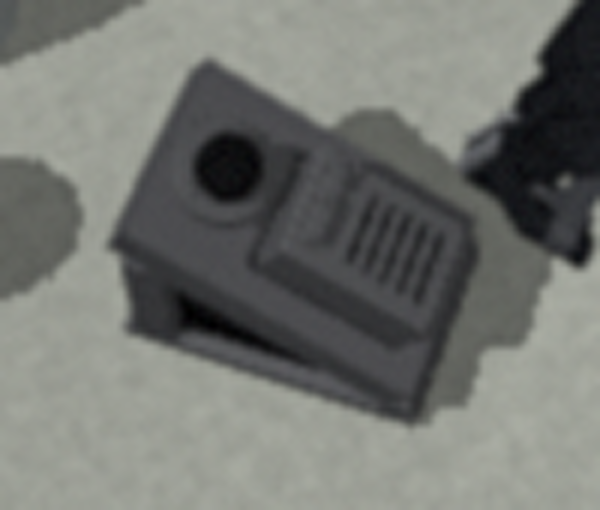

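The cartridge corners match the model of a flat, fully home cartridge to about 1 px. The side view shows it seated with its ridge at the upper end, the button up, and the arm clear.

```bash
python3 -c "
from workcell import ticket; print(ticket.hand_in())"
```

```text
the job is handed in; nothing more can be done
None
```

The cartridge is back in the stand's pocket with its ridge at the upper end, the alarm button has been tested, and the job is handed in at about 21 s of the 64 s allowed.

- **Cartridge:** I lowered it along the pocket's own axis. It touched the floor at the predicted home height (12.2 mm measured, 12.4 mm expected) and took about 17 N at most. I eased off and then let go. Afterwards its top corners in the wrist picture were within about 1.5 image pixels of where a flat, fully home cartridge should appear.
- **Button:** I met the cap about 15 mm above the face and pressed it straight in. It hit its stop after about 6 mm, and I held it there for about 1 s at roughly 15 N before backing off. In the last side picture the button looks raised, but that view is coarse, so I did not measure its height after release.
- **Other things:** In the last pictures, the bystanders and the red look-alikes appear where they were. I compared these by eye only. The arm was clear of everything at hand-in.
- **Readings that disagreed:** My first estimate of the pocket height (about 41 mm) was about 4 mm too low. A closer wrist view corrected it, and the floor contact confirmed the new value. The side camera put the pocket lower still, within a few millimetres.

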